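# Close the polish-shaker clamp to its gauge line with the thumbwheel

### The arm

A 6-joint arm with a two-finger parallel gripper is mounted at the origin on the work surface. World frame = base frame: x ahead of the robot, y to its left, z up, the work surface at z = 0. Lengths are in m, angles in rad, forces in N, time in s.
With the tool pointing down it reaches from about 0.3 to 0.95 m from the base axis. Payload 3.1 kg.
Tool frame: the origin (TCP) lies on the centre line of the jaws, within the pads' length; the fingertips stand 25 mm ahead of it and the grasp point (between the pads) lies 6 mm ahead of it; z points along the fingers, y is the direction in which the jaws open and shut (so a half turn about z gives the same grasp; the last joint's range is limited). The gripper opens to 85 mm and grips with 20 to 120 N. Pads are 22 mm wide; open, the fingers measure 114 mm over their backs; the gripper's body (76 mm by 85 mm) begins 54 mm behind the grasp point. The pads swing forward as they close: fully open they stand 13 mm farther back than shut.
Start: joints at [1.045, 0.308, 1.634, -0, 1.2, -0.07], TCP at [0.275, 0.561, 0.256] pointing down, gripper open.
Joint ranges: [-3.06, 3.06], [-0.79, 1.96], [0.05, 2.63], [-1.19, 4.34], [0.05, 2.64], [-2.94, 2.94]. Speed limits (rad/s): [2.79, 2.79, 3.14, 3.14, 3.14, 3.14].

### API

Orientations are given as a unit quaternion [w, x, y, z].
In Python, from bench import robot gives the robot as it stands.
- The arm moves only by the tool move_arm, never from a script. Its arguments are lists of equal length, an entry for each row: "dp": the shift along the tool's x, y, z in mm, a list of three; "delta_rot": the turn, a rotation vector about the tool's x, y, z in degrees, a list of three; "jaw": the closure, from -1 (fully open) to 1 (shut). A call has 1 to 10 rows; each row is the pose to reach, as a shift and turn from the pose measured when the call began, along the tool's axes at that moment; what a row does not reach only later rows make up. A row lasts 1/10 s, in which the tool goes at most 50 mm and 8.59 degrees, less where a joint would pass 70% of its speed; a pose out of reach is approached as far as the arm can. A call with a gripper value outside its range is refused whole. The fingers move at their own pace and stop on an object; "squeeze" is the grip in N (left out, the last holds). Time passes only in rows, so rows that repeat a pose let the fingers close. It gives the time, the measured TCP pose, the force and the opening at its end, in the units of the state.
- robot.get_state(): the state, without advancing time (a new reading comes with each control period).
- robot.read_camera(name): name is "side" or "top"; returns (picture, depth): 400x640x3 uint8, red, green, blue; 400x640 float32, m along the optical axis (not along the pixel's ray), 0 where there is no reading.
- robot.get_calibration(name): a dict with "fovy" (degrees; the focal length in pixels is half the picture's height over the tangent of half this angle, whatever the lens; pixels are square), "cx", "cy" (the principal point, pixels), "xyz" and "orientation" of the camera in the world. Camera axes: x right, y down, z forward; pixel columns grow to the right and rows downward; lengths in m; the calibration is good to about 2 mm. A picture is of the moment at which its call begins. get_calibration takes no time and is no camera call.
- robot.sign_off(): hands the job in, once; it reports no verdict.
The state is a dict: "time_s": time; "joint_pos": joint angles; "joint_vel": joint speeds; "tau": joint torques, N m; "eef_pos": TCP position; "orientation": TCP orientation; "ft_force": force on the tool from outside, world axes, zero at the start; "wrist_torque": the same for the moment, N m; "gripper_width": opening from 0.0 (shut) to 1.0 (fully open).
Only numpy, scipy, OpenCV 4.12 (cv2) and the standard library are available. Lean on these libraries where they do the work, as an engineer would, in place of code of your own. Each camera call takes 0.05 s, during which the arm holds its last target.

### The job

A glass bottle of gel polish stands loose in the clamp of the bottle shaker. With a fingertip, roll the knurled thumbwheel so that the sliding jaw closes on the bottle, and stop when the jaw's pointer stands on the long gauge line of the scale, not past it, because a tighter clamp cracks the glass. Work only through the wheel: do not touch the jaw or the bottle, pick nothing up, leave the other things on the desk where they are, and finish with the fingers clear.

Things in the scene. Friction and masses are not known exactly. Their poses are not given: they have to be found in the camera images.
- shaker: Bottle shaker, fixed: white housing 134 x 226 x 60 mm, aluminium tray 120 x 216 mm on it (tray top 78 mm over the desk). Origin: centre of its underside, on the desk; z up; its y is the clamp's slide direction, thumbwheel at the -y end, bottle at the +y end. The fixed V jaw is at y 60 to 94 mm, up to 112 mm over the desk.
- thumbwheel: Knurled dark steel wheel, 53 mm across its 28 ribs, 18 mm wide, on a level axle along the shaker's x, between two cheek plates (33 mm over both, 50 mm long, tops 100 mm over the desk): its upper 16 mm stand free. Origin: its centre, at (0, -65, 90) mm in the shaker's frame; its frame turns with it. It stays where left; turning takes about 2 N at the rim, up to 3.5 N as the clamp tightens.
- wheel_top (a point): Topmost point of the thumbwheel's rim, at (0, -65, 116) mm in the shaker's frame; fixed, axes as the shaker's. Stroking the top of the wheel towards the bottle (shaker's +y) closes the jaw, stroking back opens it: 5 mm of jaw per radian of wheel, so 5.3 mm of stroke at the rim moves the jaw 1 mm.
- clamp_jaw: Sliding jaw, between wheel and bottle: dark steel block 80 x 16 x 26 mm (shaker's x, y, z) on two rods, top 108 mm over the desk, a sprung rubber pad on its +y face (about 1.2 N per mm; meets the seated bottle about 4 mm before the line), a rack bar running back past the wheel at shaker's x 18 to 26 mm, top 101 mm. Origin: middle of the block, at tray level. Starts 12 to 30 mm short of the line.
- pointer (a point): End of the steel pointer, a 2.5 mm wide tongue on the +x end of the sliding jaw, over the scale strip; moves with the jaw along the shaker's y.
- gauge_line (a point): Middle of the long gauge line: the one thick white line (2.5 x 14 mm) on the black scale strip along the tray's +x edge; the other ticks, every 5 mm, are short and thin. At (47, 22, 80) mm in the shaker's frame; fixed, axes as the shaker's. The pointer is on the line when both have the same y along the shaker.
- clamped_bottle: Gel-polish bottle standing loose on the tray between pad and V jaw: dark glass body 30 mm across, 40 mm high, narrow black cap, 82 mm high in all (top 160 mm over the desk). Origin: centre of its underside. The closing jaw slides it up to 6 mm into the V, its centre then at (0, 55) mm in the shaker's frame.
- spare_bottle: Loose bottle of the same kind, 30 mm across and 82 mm high, standing on the desk near the shaker; to be left alone. Origin at the centre of its underside.
- gift_box: Round white lidded box, 84 mm across, 80 mm high, loose on the desk near the shaker; to be left alone. Origin at the centre of its underside.
- buffer_block: Grey nail-buffer block with white faces, 26 x 95 x 26 mm, lying loose on the desk near the shaker; to be left alone. Origin at the centre of its underside, long along its own y.

How it is judged:
On the way, in this order (a step that is already met when the one before it is completed fails the run):
1. a fingertip bears on the thumbwheel while the clamp is still open (contact force between the fingers and thumbwheel above 0.5 N and y of pointer in the frame of shaker below 0.016 m), for 0.1 s.
2. the jaw's pointer has come to the gauge line (y of pointer in the frame of shaker between 0.0195 and 0.0245 m), for 0.1 s.
At the end, for the whole second after the job is handed in: The pointer rests within 2.5 mm of the gauge line, the pad presses the bottle (over 1 N), which stands upright (0.1 rad) on the tray, within 5 mm of its seat in the V; the spare bottle, gift box and buffer block are within 15 mm of where they were (all of step 2 and contact force between clamp_jaw and clamped_bottle above 1 N and angle between clamped_bottle's own z axis and vertical below 0.1 rad and x of clamped_bottle in the frame of shaker between -0.004 and 0.004 m and y of clamped_bottle in the frame of shaker between 0.05 and 0.06 m and z of clamped_bottle in the frame of shaker between 0.074 and 0.083 m and linear speed of clamp_jaw below 0.004 m/s and distance of each of spare_bottle, gift_box, buffer_block from where it was at the start of the episode below 0.015 m); the robot touches nothing.
It fails at once if the clamp is overtightened: the pointer more than 4 mm past the gauge line (y of pointer in the frame of shaker above 0.026 m).
It fails at once if the robot pushes the jaw itself (contact force between any of the arm, the fingers and clamp_jaw above 1 N).
It fails at once if the robot touches the clamped bottle (contact force between any of the arm, the fingers and clamped_bottle above 0.5 N).
It fails at once if the clamped bottle is lifted or tipped (z of clamped_bottle in the frame of shaker above 0.088 m or angle between clamped_bottle's own z axis and vertical above 0.35 rad).
It fails at once if a bystander is lifted, knocked over or pushed away (distance of any of spare_bottle, gift_box, buffer_block from where it was at the start of the episode above 0.02 m or angle between any of spare_bottle, gift_box, buffer_block's own z axis and vertical above 0.35 rad).
It also fails if it takes over 64 s, if anything falls off the work surface, if the arm or the gripper's body presses on something with over 40 N, if the wrist force passes 120 N, or if a joint passes its speed limit or range.

## Working session

There is one attempt and no reset: what is moved stays moved. The work goes in short steps, Python scripts to look and compute and a tool call to move; the robot and the scene stay as the last step left them, time stands still between calls to the robot, and variables do not carry over. Pictures are saved under pics/ and viewed, and the job is handed in when it is done.

Besides the shell and the picture viewer there is one more tool, called after "Emit:" as name(argument=value, ...), one argument or row to a line, values as JSON. move_arm: Moves the arm, as the interface text tells. Its arguments: {"type":"object","properties":{"dp":{"type":"array"},"delta_rot":{"type":"array"},"jaw":{"type":"array"},"squeeze":{"type":"number"}},"required":["dp","delta_rot","jaw"]}

```bash
mkdir -p pics; ls; python3 - <<'E'
from bench import robot
import cv2,numpy as np
print(robot.get_state())
for n in("side","top"):
    p,d=robot.read_camera(n); print(n,robot.get_calibration(n))
    cv2.imwrite(f"pics/{n}0.png",p[:,:,::-1]); np.save(f"pics/{n}0d.npy",d)
E
```

```text
pics
{'time_s': 0.0, 'joint_pos': array([ 1.04530686e+00,  3.09020566e-01,  1.63521998e+00,  4.54392750e-05,
        1.19970796e+00, -6.96912704e-02]), 'joint_vel': array([-0.00125477, -0.00035816, -0.00102303, -0.00123326, -0.00059398,
        0.00044769]), 'tau': array([-6.14959063e-04, -4.15264606e+01, -2.76658219e+01, -6.32612750e-05,
        1.03365324e-02,  2.53963429e-05]), 'eef_pos': array([0.27472656, 0.5605103 , 0.25502141]), 'orientation': array([-3.65620755e-04,  2.25939338e-01,  9.74140661e-01, -1.11994305e-03]), 'ft_force': array([0.38389173, 0.65500447, 0.28348378]), 'wrist_torque': array([ 0.02550916,  0.00488266, -0.0322836 ]), 'gripper_width': 0.9985791798546724}
side {'fovy': 56.3301386417725, 'cx': 323.8557405020736, 'cy': 199.60901638965905, 'xyz': array([ 0.37626985, -0.49698924,  0.52990054]), 'orientation': array([-0.4640813 ,  0.87221487, -0.13783486,  0.06979489])}
top {'fovy': 44.985035387543896, 'cx': 307.9511266758015, 'cy': 194.46511597817377, 'xyz': array([0.44123547, 0.08954682, 1.06569123]), 'orientation': array([ 0.04052552, -0.70324979,  0.70824353, -0.04678146])}
```

View pics/side0.png

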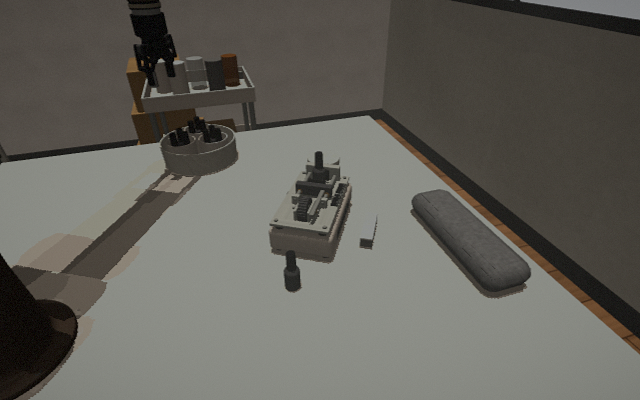

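View pics/top0.png

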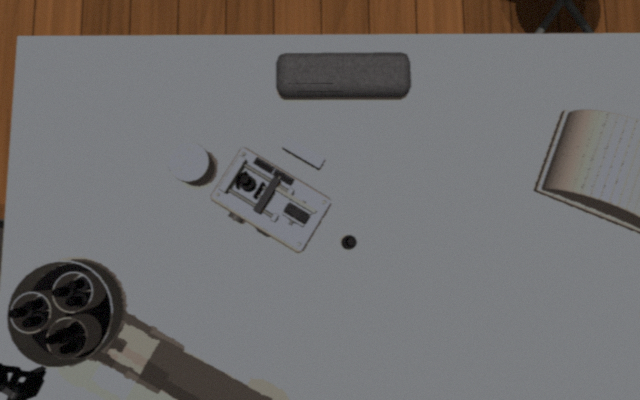

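The side view shows the shaker at about (315,205), with the spare bottle in front at (291,272). In the top view the shaker is at (270,198), the gift box at (190,165), the buffer at (303,157) and the spare bottle at (349,242). I'll enlarge these.

```bash
cat > h.py <<'E'
import numpy as np,cv2
from scipy.spatial.transform import Rotation as R
from bench import robot
def cal(n):
    c=robot.get_calibration(n); q=np.array(c['orientation']); 
    return 200/np.tan(np.radians(c['fovy']/2)),c['cx'],c['cy'],np.array(c['xyz']),R.from_quat(np.r_[q[1:],q[0]]).as_matrix()
def ray(n,u,v,z):
    f,cx,cy,t,M=cal(n); d=M@np.array([(u-cx)/f,(v-cy)/f,1]); return t+d*(z-t[2])/d[2]
def proj(n,P):
    f,cx,cy,t,M=cal(n); p=(np.atleast_2d(P)-t)@M; return np.c_[cx+f*p[:,0]/p[:,2],cy+f*p[:,1]/p[:,2]]
def cloud(n,d):
    f,cx,cy,t,M=cal(n); v,u=np.indices(d.shape); return t+np.stack([(u-cx)/f*d,(v-cy)/f*d,d],-1)@M.T
def crop(img,x0,y0,x1,y1,s,name,g=1.0):
    c=cv2.resize(img[y0:y1,x0:x1],None,fx=s,fy=s,interpolation=cv2.INTER_CUBIC)
    c=(255*(c/255.)**(1/g)).astype(np.uint8); cv2.imwrite(name,c)
E
python3 - <<'E'
from h import *
a=cv2.imread('pics/top0.png');crop(a,200,140,360,260,5,'pics/t0c.png',1.8)
a=cv2.imread('pics/side0.png');crop(a,260,145,390,255,6,'pics/s0c.png',1.8)
d=np.load('pics/top0d.npy');P=cloud('top',d)
for u,v in[(190,165),(303,157),(349,242),(245,180),(297,213),(230,190),(300,240),(322,200),(400,200)]: print(u,v,P[v,u].round(3))
E
```

```text
190 165 [0.626 0.323 0.084]
303 157 [0.653 0.09  0.027]
349 242 [ 0.466 -0.002  0.082]
245 180 [0.582 0.2   0.16 ]
297 213 [0.523 0.103 0.113]
230 190 [0.572 0.239 0.093]
300 240 [0.47  0.097 0.081]
322 200 [0.552 0.052 0.079]
400 200 [ 0.56  -0.125  0.001]
```

View pics/t0c.png

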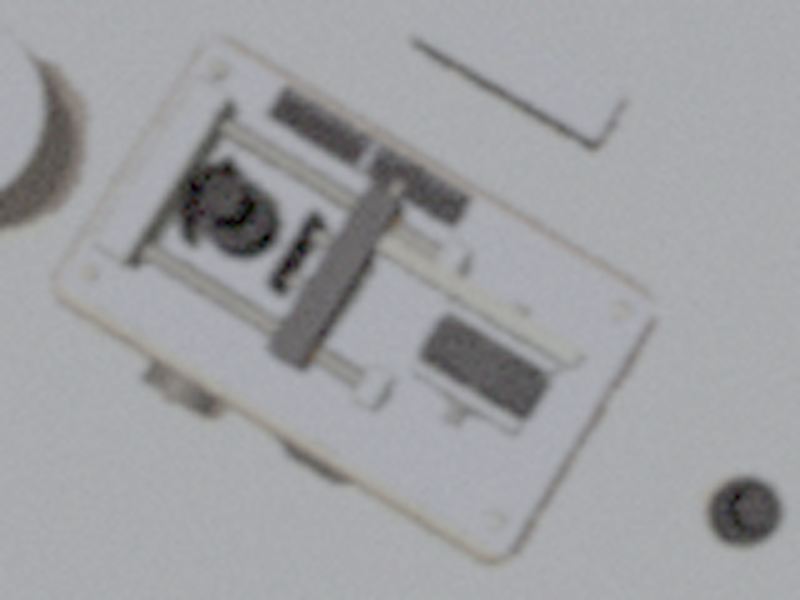

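View pics/s0c.png

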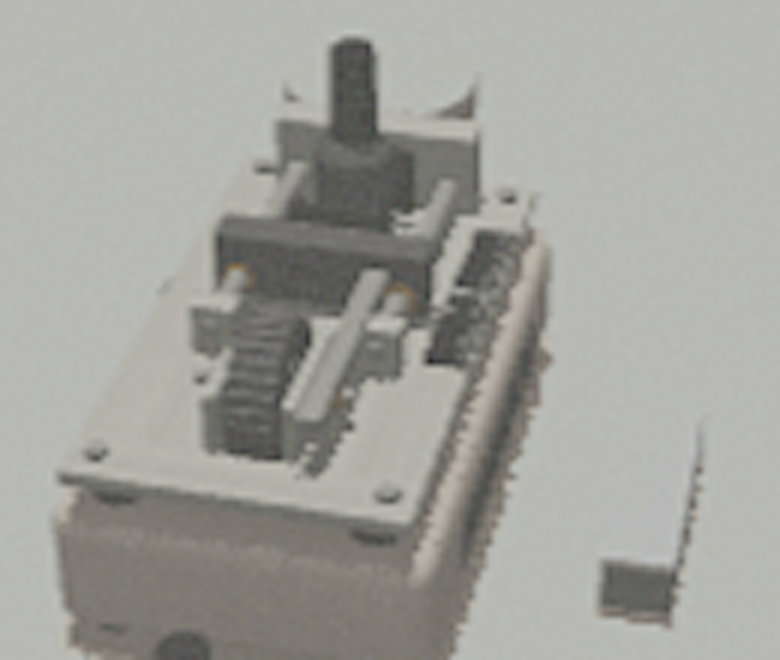

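```bash
python3 - <<'E'
from h import *
d=np.load('pics/top0d.npy');P=cloud('top',d)
for u,v in[(70,310),(70,290),(30,310),(65,340),(15,380),(140,360),(343,75)]: print(u,v,P[v,u].round(3))
roi=np.zeros(d.shape,bool);roi[140:260,205:340]=1
m=roi&(P[...,2]>.070)&(P[...,2]<.088)
n,lab,st,_=cv2.connectedComponentsWithStats(m.astype(np.uint8));k=1+st[1:,4].argmax();
pts=P[lab==k];print('z',np.median(pts[:,2]))
mm=cv2.morphologyEx((roi&(P[...,2]>.070)).astype(np.uint8),cv2.MORPH_OPEN,np.ones((3,3)))
pts=P[(mm>0)&(P[...,2]<.088)][:,:2].astype(np.float32)
r=cv2.minAreaRect(pts*1000);print(r)
hi=roi&(P[...,2]>.098)&(P[...,2]<.125)
vis=cv2.resize((np.clip((P[140:260,200:360,2]-.06)/.11,0,1)*255).astype(np.uint8),None,fx=5,fy=5,interpolation=0)
cv2.imwrite('pics/z0.png',cv2.applyColorMap(vis,cv2.COLORMAP_JET))
E
```

```text
70 310 [0.334 0.562 0.065]
70 290 [0.374 0.563 0.068]
30 310 [0.334 0.642 0.066]
65 340 [0.274 0.571 0.061]
15 380 [0.258 0.524 0.309]
140 360 [0.221 0.439 0.   ]
343 75 [0.828 0.002 0.055]
z 0.07928526216368048
((571.150146484375, 180.8987274169922), (272.1170349121094, 120.26194763183594), 58.225711822509766)
```

View pics/z0.png

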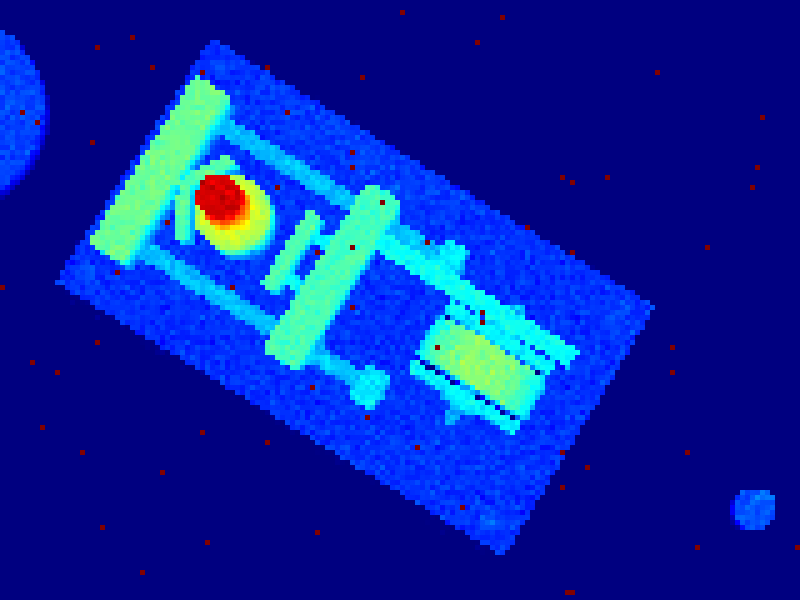

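The height map shows the tray, V jaw, sliding jaw, pad, wheel and rack clearly. I'll fit the tray rectangle and refine the scale with an enlarged picture.

```bash
python3 - <<'E'
from h import *
d=np.load('pics/top0d.npy');P=cloud('top',d)
roi=np.zeros(d.shape,bool);roi[140:260,205:336]=1
Z=cv2.medianBlur(P[...,2].astype(np.float32),3)
m=(roi&(Z>.070)).astype(np.uint8)
n,lab,st,_=cv2.connectedComponentsWithStats(m);k=1+st[1:,4].argmax()
# contour back-projected to tray plane
c=max(cv2.findContours((lab==k).astype(np.uint8),cv2.RETR_EXTERNAL,cv2.CHAIN_APPROX_NONE)[0],key=len)[:,0]
f,cx,cy,t,M=cal('top')
zt=np.median(P[(lab==k)&(Z<.086)][:,2])
pts=np.array([ray('top',u,v,zt)[:2] for u,v in c],np.float32)
r=cv2.minAreaRect(pts*1000);print(zt,r)
ctr=np.array(r[0])/1000
th=np.radians(r[2]); ys=np.array([np.cos(th),np.sin(th)])
print('axis',ys)
# tray sampled: 
def S(p): q=np.asarray(p)[...,:2]-ctr; return np.stack([q@np.array([ys[1],-ys[0]]),q@ys],-1)
X=S(P)*1000; zz=Z*1000; zz=zz-(zt*1000-78)
comp=lab==k
print('tray ext',np.percentile(X[comp&(zz<84)],[0.5,99.5],axis=0))
w=comp&(abs(X[...,0])<9)&(X[...,1]<-30)&(zz>102)
print('wheel ext',X[w].min(0),X[w].max(0),zz[w].max(),np.percentile(zz[w],95))
pts=X[w];A=np.c_[pts[:,1]**2,pts[:,1],np.ones(len(pts))];co=np.linalg.lstsq(A,zz[w],rcond=None)[0];print('apex y',-co[1]/2/co[0],'z',np.polyval(co,-co[1]/2/co[0]))
j=comp&(abs(X[...,0])<45)&(X[...,1]>-30)&(X[...,1]<25)&(zz>104)
print('jaw',np.percentile(X[j],[2,50,98],axis=0),np.median(zz[j]))
v=comp&(X[...,1]>70)&(zz>106);print('V',np.percentile(X[v],[1,50,99],axis=0),np.median(zz[v]))
b=comp&(X[...,1]>20)&(X[...,1]<70)&(zz>145);print('cap',X[b].mean(0),np.median(zz[b]))
np.savez('fit.npz',ctr=ctr,ys=ys)
E
```

```text
0.07928906375048617 ((556.435546875, 156.9606170654297), (215.9381561279297, 120.44944763183594), 58.233062744140625)
axis [0.52646527 0.85019663]
tray ext [[ -60.1697599  -107.87922897]
 [  59.43712488  107.35122344]]
wheel ext [ -8.74062767 -83.33607355] [  8.82593833 -37.80917634] 116.17745846631071 115.76859310986539
apex y -60.72977971438586 z 115.46363309479455
jaw [[-38.33208089   0.85287603]
 [ -1.13341642   8.77617294]
 [ 36.80679217  19.47320017]] 107.50509518506071
V [[-39.19613769  70.47085616]
 [ -0.62099258  87.73485394]
 [ 38.49010553  97.86139966]] 111.3567034614279
cap [-0.97463808 53.33174776] 159.31698483349822
```

```bash
cat >> h.py <<'E'
try:
    F=np.load('fit.npz'); ctr=F['ctr']; ys=F['ys']; xs=np.array([ys[1],-ys[0]])
except Exception: pass
def S(p):
    q=np.asarray(p)[...,:2]-ctr; return np.stack([q@xs,q@ys],-1)*1000
def W(x,y,z): return np.r_[ctr+(x*xs+y*ys)/1000,z/1000]
def rect(img,name,z,x0,x1,y0,y1,s=8,cam='top'):  # rectified orthophoto at height z(mm): col = y, row = -x
    f,cx,cy,t,M=cal(cam); yy,xx=np.meshgrid(np.arange(y0,y1,1/s),np.arange(x1,x0,-1/s))
    Pw=np.concatenate([ctr+(xx[...,None]*xs+yy[...,None]*ys)/1000,np.full(xx.shape+(1,),z/1000)],-1)
    p=(Pw-t)@M; u=(cx+f*p[...,0]/p[...,2]).astype(np.float32);v=(cy+f*p[...,1]/p[...,2]).astype(np.float32)
    o=cv2.remap(img,u,v,cv2.INTER_CUBIC)
    if name: cv2.imwrite(name,(255*(o/255.)**.6).astype(np.uint8))
    return o
E
python3 - <<'E'
from h import *
a=cv2.imread('pics/top0.png');o=rect(a,'pics/r0.png',80+1.3,30,60,-30,70)
print(np.round(ray('top',273.4,171.6,.0813),4),S(ray('top',273.4,171.6,.0813)))
s=cv2.imread('pics/side0.png');o2=rect(s,'pics/r0s.png',80+1.3,30,60,-30,70,cam='side')
cv2.imwrite('pics/r0b.png',cv2.imread('pics/r0.png')); 
both=np.vstack([cv2.imread('pics/r0.png'),cv2.imread('pics/r0s.png')])
for i in range(0,100,10): cv2.line(both,(i*8,0),(i*8,6),(0,0,255),1)
cv2.imwrite('pics/r0b.png',both)
for img,c in((o,'top'),(o2,'side')):
  for x in(47,52,55): print(c,x,img[int((60-x)*8)-4:int((60-x)*8)+4].mean((0,2))[::12].round().astype(int))
E
```

```text
[0.6115 0.1513 0.0813] [49.76951968 24.19507723]
top 47 [126 127 127 128 122 109  83  51  35  31  33  37  33  29  31  31  33  30
  28  35  35  31  31  37  54  69  68  60  43  33  33  31  33  38  44  61
  80  88  77  53  38  32  27  28  31  30  30  27  27  29  30  27  26  31
  32  29  29  30  29  24  22  28  31  30  30  32  46]
top 52 [127 126 126 126 120 107  79  54  36  29  28  27  27  29  33  34  33  35
  36  30  27  32  32  31  33  32  30  30  29  31  34  32  33  32  37  57
  77  84  70  52  36  33  31  29  30  31  29  30  29  29  26  26  29  25
  27  29  27  30  32  28  29  25  25  27  29  33  49]
top 55 [125 127 128 126 123 112  89  59  40  34  44  43  40  43  45  41  43  47
  46  41  39  41  35  31  36  35  37  39  39  43  46  42  41  45  51  60
  76  85  74  58  53  45  40  41  43  42  40  41  42  39  41  45  45  45
  44  43  43  42  38  37  41  41  41  43  45  44  50]
side 47 [130 136 134 103  59  20  12  23  27  30  35  35  32  30  30  32  33  33
  34  36  37  35  32  32  33  37  50  68  79  70  49  32  27  31  50  81
 106 102  69  31  15  20  30  34  34  33  30  30  35  38  38  36  30  29
  35  41  43  41  35  31  29  27  30  37  43  56  81]
side 52 [131 135 144 132  90  45  19  24  33  32  31  31  34  35  34  33  33  33
  31  30  31  33  35  38  39  37  34  33  34  35  34  32  34  36  43  57
  68  69  57  42  31  29  32  35  35  34  34  34  34  34  33  34  36  36
  35  35  34  35  35  36  36  34  32  36  47  60  80]
side 55 [133 132 130 122  93  60  32  25  34  39  38  35  38  47  56  61  62  54
  43  34  34  37  38  37  35  37  45  53  56  56  52  43  36  40  54  65
  67  63  57  54  53  52  55  57  54  49  45  42  41  41  40  38  35  37
  45  51  50  44  39  40  46  51  50  50  59  71  86]
```

View pics/r0b.png

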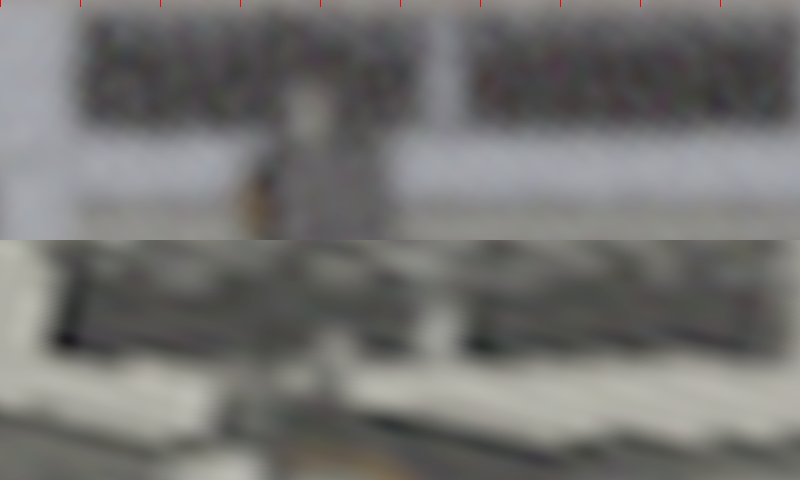

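Rectified at strip height, the gauge line sits at y≈25.4 in my tray frame and the pointer tongue at ≈8.8, so it is about 16.6 mm short. Wheel, V jaw and line all lie about 4 mm further +y than the tray centre, so I shift the frame to them.

```bash
python3 - <<'E'
from h import *
np.savez('fit.npz',ctr=ctr+(3.7*ys-0.3*xs)/1000,ys=ys)
E
cat >> h.py <<'E'
def Rt(): # desired tool rotation: x along +ys, z down
    X=np.r_[ys,0];Z=np.array([0,0,-1.]);return np.c_[X,np.cross(Z,X),Z]
def go(x,y,z,pr=True):
    st=robot.get_state();q=st['orientation'];T=R.from_quat(np.r_[q[1:],q[0]]).as_matrix()
    dp=T.T@(W(x,y,z)-st['eef_pos'])*1000; rv=np.degrees(R.from_matrix(T.T@Rt()).as_rotvec())
    print('t',st['time_s'],'tcp S',S(st['eef_pos']).round(2),(st['eef_pos'][2]*1000).round(2),'F',st['ft_force'].round(2),'w',round(st['gripper_width'],3)); print('dp',dp.round(2),'rot',rv.round(2))
E
python3 -c "
from h import *
go(0,-80,190)"
```

```text
t 0.1 tcp S [-451.62  191.18] 255.15 F [-0.44 -0.49 -0.08] w 1.0
dp [-422.74 -314.18   65.75] rot [-0.1   0.1  95.65]
```

Emit:
move_arm(
  dp=[
    [-423, -314, 20],
    [-423, -314, 20],
    [-423, -314, 20],
    [-423, -314, 20],
    [-423, -314, 20],
    [-423, -314, 20],
    [-423, -314, 20],
    [-423, -314, 20],
    [-423, -314, 40],
    [-423, -314, 40],
  ],
  delta_rot=[
    [0, 0, 95.7],
    [0, 0, 95.7],
    [0, 0, 95.7],
    [0, 0, 95.7],
    [0, 0, 95.7],
    [0, 0, 95.7],
    [0, 0, 95.7],
    [0, 0, 95.7],
    [0, 0, 95.7],
    [0, 0, 95.7],
  ],
  jaw=[1, 1, 1, 1, 1, 1, 1, 1, 1, 1],
  squeeze=20,
)

```text
time_s: 1.1
eef_pos: [0.5035, 0.1166, 0.2214]
orientation: [0.001, 0.831, 0.556, -0.001]
ft_force: [0.1, -0.1, 0.7]
gripper_width: -0.002
```

```bash
python3 -c "
from h import *
go(0,-80,170)"
```

```text
t 1.1 tcp S [-23.48 -65.92] 221.35 F [ 0.15 -0.05  0.68] w -0.002
dp [-17.63  20.86  51.39] rot [0.03 0.08 9.34]
```

Emit:
move_arm(
  dp=[
    [-17.6, 20.9, 30],
    [-17.6, 20.9, 51.4],
    [-17.6, 20.9, 65],
    [-17.6, 20.9, 70],
    [-17.6, 20.9, 70],
  ],
  delta_rot=[
    [0, 0, 9.3],
    [0, 0, 9.3],
    [0, 0, 9.3],
    [0, 0, 9.3],
    [0, 0, 9.3],
  ],
  jaw=[1, 1, 1, 1, 1],
)

```text
time_s: 1.6
eef_pos: [0.5153, 0.0928, 0.1507]
orientation: [0.0, 0.873, 0.488, -0.001]
ft_force: [0.6, 0.7, -0.3]
gripper_width: 0.001
```

```bash
python3 - <<'E'
from h import *
go(0,-80,143)
p,d=robot.read_camera('side');a=p[:,:,::-1].copy();cv2.imwrite('pics/side1.png',a);crop(a,240,80,390,255,5,'pics/s1c.png',1.8) if 0 else crop(a,250,120,380,240,5,'pics/s1c.png',1.8)
E
```

```text
t 1.6 tcp S [ -0.9  -79.88] 150.73 F [ 0.61  0.71 -0.32] w 0.001
dp [-0.1   0.9   7.73] rot [-0.04  0.13  0.13]
```

View pics/s1c.png

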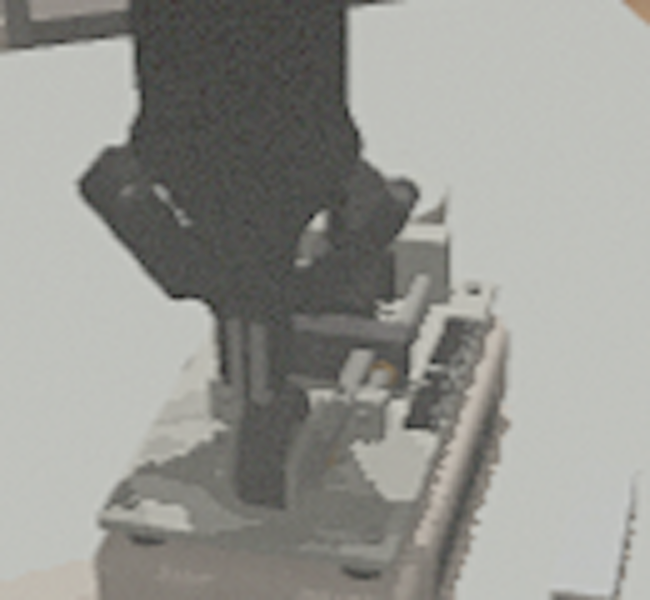

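The shut fingers stand narrow and centred over the wheel (crop about (265,420)), and the scale strip is still visible to the right. I'll lower to contact.

Emit:
move_arm(
  dp=[
    [4, 1, 5],
    [5, 1, 8],
    [5, 1, 9],
    [5, 1, 9.5],
    [5, 1, 10],
    [5, 1, 10.5],
  ],
  delta_rot=[
    [0, 0, 0.1],
    [0, 0, 0.1],
    [0, 0, 0.1],
    [0, 0, 0.1],
    [0, 0, 0.1],
    [0, 0, 0.1],
  ],
  jaw=[1, 1, 1, 1, 1, 1],
)

```text
time_s: 2.25
eef_pos: [0.5196, 0.0967, 0.1412]
orientation: [0.001, 0.873, 0.487, -0.0]
ft_force: [-1.0, -0.2, -1.0]
gripper_width: 0.004
```

```bash
python3 -c "
from h import *
go(0,-50,140)"
```

```text
t 2.25 tcp S [  0.68 -74.33] 141.24 F [-0.95 -0.18 -0.99] w 0.004
dp [24.33 -0.67  1.21] rot [0.05 0.06 0.04]
```

Emit:
move_arm(
  dp=[
    [0, -0.5, 0.5],
    [0, -0.5, 1],
    [0, -0.5, 1.5],
    [0, -0.5, 2],
    [0, -0.5, 2],
  ],
  delta_rot=[
    [0, 0, 0],
    [0, 0, 0],
    [0, 0, 0],
    [0, 0, 0],
    [0, 0, 0],
  ],
  jaw=[1, 1, 1, 1, 1],
)

```text
time_s: 2.75
eef_pos: [0.5197, 0.0968, 0.1407]
orientation: [0.001, 0.873, 0.487, 0.0]
ft_force: [-1.6, -1.2, 7.3]
gripper_width: 0.002
```

```bash
python3 -c "
from h import *
go(0,-50,140)"
```

```text
t 2.75 tcp S [  0.73 -74.16] 140.68 F [-1.62 -1.17  7.29] w 0.002
dp [24.16 -0.72  0.66] rot [0.1  0.05 0.04]
```

Contact at 7 N. First stroke.

Emit:
move_arm(
  dp=[
    [3, -0.7, 2],
    [6, -0.7, 2],
    [9, -0.7, 2],
    [12, -0.7, 2],
    [15, -0.7, 2],
    [18, -0.7, 2],
    [21, -0.7, 2],
    [24, -0.7, 2],
    [24, -0.7, 2],
  ],
  delta_rot=[
    [0, 0, 0],
    [0, 0, 0],
    [0, 0, 0],
    [0, 0, 0],
    [0, 0, 0],
    [0, 0, 0],
    [0, 0, 0],
    [0, 0, 0],
    [0, 0, 0],
  ],
  jaw=[1, 1, 1, 1, 1, 1, 1, 1, 1],
)

```text
time_s: 3.65
eef_pos: [0.5325, 0.1178, 0.1391]
orientation: [0.001, 0.873, 0.487, 0.001]
ft_force: [0.4, -0.5, 4.6]
gripper_width: -0.0
```

```bash
cat >> h.py <<'E'
def look(i):
    p,d=robot.read_camera('side');s=p[:,:,::-1].copy();p,d=robot.read_camera('top');t=p[:,:,::-1].copy()
    cv2.imwrite(f'pics/S{i}.png',s);cv2.imwrite(f'pics/T{i}.png',t);np.save(f'pics/T{i}d.npy',d)
    o=rect(t,None,81.3,30,60,-40,60);o2=rect(s,None,81.3,30,60,-40,60,cam='side')
    b=(255*(np.vstack([o,o2])/255.)**.6).astype(np.uint8)
    for k in range(0,100,10): cv2.line(b,(k*8,0),(k*8,6),(0,0,255),1)
    cv2.imwrite(f'pics/R{i}.png',b)
    Pc=cloud('top',d);X=S(Pc);zz=Pc[...,2]*1000-1.3
    j=(abs(X[...,0])<38)&(X[...,1]>-30)&(X[...,1]<45)&(zz>104)&(zz<111)
    h=X[j][:,1]
    if len(h)>20:
        m=np.median(h); h=h[abs(h-m)<11]; print('jaw y mean/p2/p98',h.mean().round(2),np.percentile(h,[2,98]).round(2),len(h))
    print('profile y0=-40 step1 top/side at x 45..48')
    for img in(o,o2): print((img[96:120].mean((0,2))).reshape(-1,8).mean(1).round().astype(int)[30:75])
E
python3 -c "
from h import *
go(0,-75,145);look(1)"
```

```text
t 3.65 tcp S [  0.6  -49.57] 139.12 F [ 0.35 -0.46  4.57] w -0.0
dp [-25.43  -0.61  -5.89] rot [ 0.18 -0.02  0.05]
profile y0=-40 step1 top/side at x 45..48
[67 66 64 62 61 60 60 60 58 57 56 55 53 53 54 52 51 52 53 54 52 51 51 51
 50 49 49 50 48 46 45 45 45 46 47 48 46 44 42 41 43 45 45 45 45]
[ 36  37  39  43  45  46  48  51  53  53  52  48  43  39  39  40  42  44
  50  57  65  74  80  79  71  61  57  64  79  98 111 112  99  76  53  35
  27  28  33  39  43  45  47  48  47]
```

View pics/R1.png

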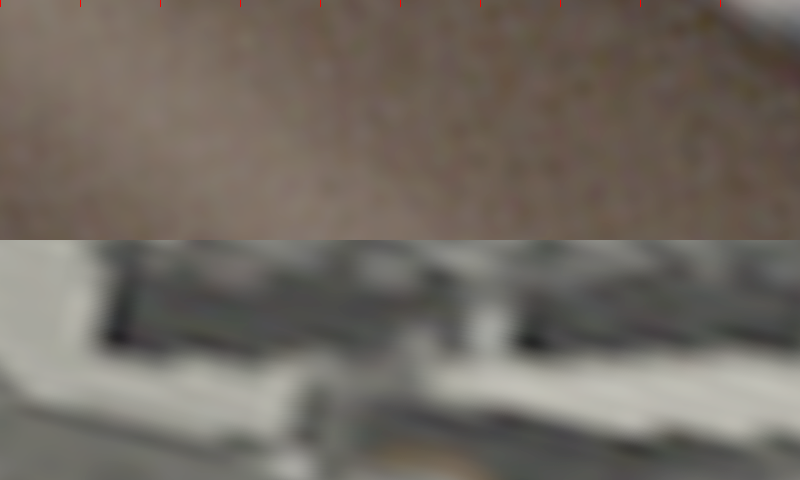

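The top view is blocked by the arm, but the side view shows the apparent pointer–line gap shrinking from about 13 to 8.4 mm, i.e. 4.5 mm for a 24 mm stroke, so no slip. I estimate the true gap is now about 12 mm. I'll lift, go back and repeat.

Emit:
move_arm(
  dp=[
    [0, -0.6, -8],
    [0, -0.6, -8],
    [-12, -0.6, -8],
    [-25, -0.6, -8],
    [-25, -0.6, -8],
    [-25, -0.6, -3.5],
    [-25, -0.6, -2],
    [-25, -0.6, -1],
    [-25, -0.6, 0],
    [-25, -0.6, 0],
  ],
  delta_rot=[
    [0, 0, 0],
    [0, 0, 0],
    [0, 0, 0],
    [0, 0, 0],
    [0, 0, 0],
    [0, 0, 0],
    [0, 0, 0],
    [0, 0, 0],
    [0, 0, 0],
    [0, 0, 0],
  ],
  jaw=[1, 1, 1, 1, 1, 1, 1, 1, 1, 1],
)

```text
time_s: 4.75
eef_pos: [0.519, 0.0969, 0.1406]
orientation: [0.001, 0.873, 0.487, 0.0]
ft_force: [-4.1, -2.0, 10.3]
gripper_width: 0.003
```

```bash
python3 -c "
from h import *
go(0,-50,139)"
```

```text
t 4.75 tcp S [  0.09 -74.44] 140.57 F [-4.09 -1.97 10.27] w 0.003
dp [24.44 -0.07  1.56] rot [0.14 0.01 0.07]
```

Emit:
move_arm(
  dp=[
    [3, 0, 2.2],
    [6, 0, 2.2],
    [9, 0, 2.2],
    [12, 0, 2.2],
    [15, 0, 2.2],
    [18, 0, 2.2],
    [21, 0, 2.2],
    [24, 0, 2.2],
    [24, 0, 2.2],
  ],
  delta_rot=[
    [0, 0, 0],
    [0, 0, 0],
    [0, 0, 0],
    [0, 0, 0],
    [0, 0, 0],
    [0, 0, 0],
    [0, 0, 0],
    [0, 0, 0],
    [0, 0, 0],
  ],
  jaw=[1, 1, 1, 1, 1, 1, 1, 1, 1],
)

```text
time_s: 5.65
eef_pos: [0.5327, 0.1179, 0.1391]
orientation: [0.001, 0.873, 0.487, 0.001]
ft_force: [-0.4, 0.8, 5.1]
gripper_width: -0.001
```

```bash
python3 -c "
from h import *
go(0,-75,139);look(2)"
```

```text
t 5.65 tcp S [  0.71 -49.45] 139.06 F [-0.36  0.77  5.05] w -0.001
dp [-25.55  -0.75   0.03] rot [ 0.23 -0.07  0.09]
profile y0=-40 step1 top/side at x 45..48
[64 65 65 63 61 61 60 59 58 56 54 53 52 52 52 51 50 50 51 51 49 49 48 47
 48 48 46 45 44 45 48 48 45 45 45 43 41 42 44 45 44 43 44 46 45]
[ 36  36  39  42  44  46  48  49  50  51  52  52  51  48  45  43  41  41
  45  49  51  51  52  55  60  67  79  91 103 113 119 116 101  79  55  38
  31  32  38  43  46  47  48  49  49]
```

View pics/R2.png

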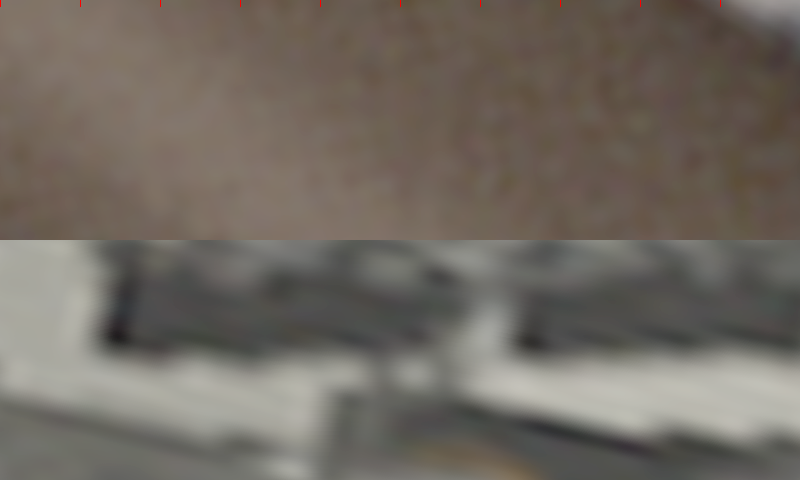

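The pointer's now merging with the line in the side view, at about 17 apparent. I estimate 7.5 mm left, so another stroke, then a clear top view.

Emit:
move_arm(
  dp=[
    [0, -0.7, -8],
    [0, -0.7, -8],
    [-12, -0.7, -8],
    [-25, -0.7, -8],
    [-25, -0.7, -8],
    [-25, -0.7, -3.5],
    [-25, -0.7, -2],
    [-25, -0.7, -1],
    [-25, -0.7, 0],
    [-25, -0.7, 0.2],
  ],
  delta_rot=[
    [0, 0, 0],
    [0, 0, 0],
    [0, 0, 0],
    [0, 0, 0],
    [0, 0, 0],
    [0, 0, 0],
    [0, 0, 0],
    [0, 0, 0],
    [0, 0, 0],
    [0, 0, 0],
  ],
  jaw=[1, 1, 1, 1, 1, 1, 1, 1, 1, 1],
)

```text
time_s: 6.75
eef_pos: [0.5191, 0.097, 0.1405]
orientation: [0.001, 0.873, 0.487, 0.001]
ft_force: [-4.7, -0.5, 12.3]
gripper_width: -0.0
```

```bash
python3 -c "
from h import *
go(0,-50,138.8)"
```

```text
t 6.75 tcp S [  0.11 -74.36] 140.48 F [-4.68 -0.53 12.32] w -0.0
dp [24.36 -0.07  1.7 ] rot [ 0.18 -0.04  0.1 ]
```

Stroke of 20 mm (about 3.8 mm of jaw), then lift and back off to look from above.

Emit:
move_arm(
  dp=[
    [3, 0, 2.3],
    [6, 0, 2.3],
    [9, 0, 2.3],
    [12, 0, 2.3],
    [15, 0, 2.3],
    [18, 0, 2.3],
    [20, 0, 2.3],
    [20, 0, 2.3],
  ],
  delta_rot=[
    [0, 0, 0],
    [0, 0, 0],
    [0, 0, 0],
    [0, 0, 0],
    [0, 0, 0],
    [0, 0, 0],
    [0, 0, 0],
    [0, 0, 0],
  ],
  jaw=[1, 1, 1, 1, 1, 1, 1, 1],
)

```text
time_s: 7.55
eef_pos: [0.5311, 0.1149, 0.14]
orientation: [0.001, 0.873, 0.487, 0.003]
ft_force: [-1.9, 0.2, 9.6]
gripper_width: 0.0
```

Emit:
move_arm(
  dp=[
    [0, 0, -8],
    [0, 0, -15],
    [-30, 0, -30],
    [-80, 0, -30],
    [-130, 0, -30],
    [-150, 0, -30],
    [-150, 0, -30],
  ],
  delta_rot=[
    [0, 0, 0],
    [0, 0, 0],
    [0, 0, 0],
    [0, 0, 0],
    [0, 0, 0],
    [0, 0, 0],
    [0, 0, 0],
  ],
  jaw=[1, 1, 1, 1, 1, 1, 1],
)

```text
time_s: 8.25
eef_pos: [0.4505, -0.0145, 0.1695]
orientation: [0.001, 0.874, 0.486, 0.002]
ft_force: [0.0, 0.4, 0.2]
gripper_width: -0.002
```

```bash
python3 -c "
from h import *
go(0,-70,145);look(3)"
```

```text
t 8.25 tcp S [   0.5  -205.21] 169.51 F [0.01 0.4  0.16] w -0.002
dp [135.16  -0.78  24.79] rot [ 0.24 -0.12 -0.08]
jaw y mean/p2/p98 17.49 [10.01 25.3 ] 285
profile y0=-40 step1 top/side at x 45..48
[40 40 40 39 38 37 37 39 40 40 39 37 37 38 40 40 37 36 37 39 39 36 35 39
 47 60 74 84 88 90 93 95 90 79 63 47 37 34 36 38 38 39 38 38 38]
[40 40 43 47 49 51 54 57 58 58 60 59 57 53 50 47 46 47 50 54 55 54 52 49
 44 41 42 47 55 65 75 81 78 70 59 49 42 39 41 45 47 49 50 51 50]
```

View pics/R3.png

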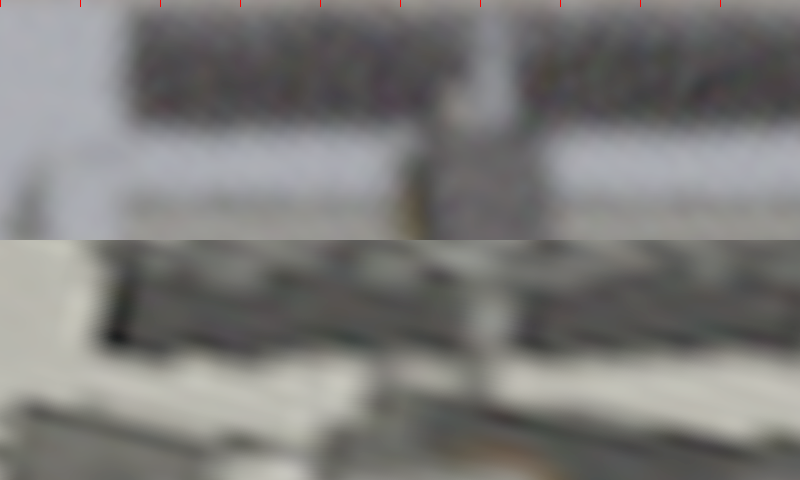

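View pics/T3.png

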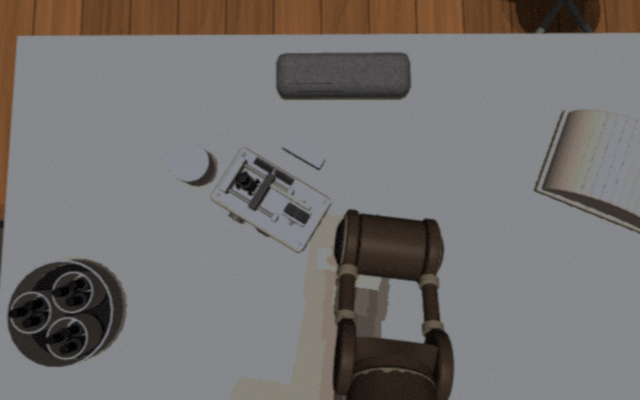

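From above the pointer's at y≈16.7 and the line at 21.5 (px 452 and 492 of the strip), so 4–5 mm remain. I'll refine that numerically.

```bash
python3 - <<'E'
from h import *
from scipy.optimize import curve_fit
for n in('top0','T3'):
    a=cv2.imread(f'pics/{n}.png');d=np.load(f'pics/{n}d.npy' if n!='top0' else 'pics/top0d.npy')
    Pc=cloud('top',d);X=S(Pc);zz=Pc[...,2]*1000-1.3
    j=(abs(X[...,0])<36)&(zz>104)&(zz<111)&(X[...,1]>-15)&(X[...,1]<40)
    h=X[j][:,1]
    # remove pad region, per-column edges in x bands away from pad
    j2=j&(abs(X[...,0])>22);h2=X[j2][:,1];print(n,'jaw',h2.mean(),np.percentile(h2,[1,99]),len(h2))
    for zp in(81.3,):
        o=rect(a,None,zp,30,60,-40,60).mean(2)
        for x0,x1 in((44,47),(46,49),(51,54)):
            prof=o[int((60-x1)*8):int((60-x0)*8)].mean(0);y=-40+np.arange(800)/8
            g=lambda y,b,*p:b+sum(p[3*i]*np.exp(-.5*((y-p[3*i+1])/p[3*i+2])**2) for i in range(len(p)//3))
            s=(y>-2 if n=='top0' else y>8)&(y<35)
            p0=[35,40,5 if n=='top0' else 17,1.5,50,21.5,1.5] if x0<50 else [35,50,21.5,1.5]
            try:
                c,_=curve_fit(g,y[s],prof[s],p0);print(x0,c.round(2))
            except Exception as e: print(e)
E
```

```text
top0 jaw 4.745460253020008 [-2.8964119  12.94741436] 111
44 [39.56 38.26  4.77  1.8  46.16 21.64  2.87]
46 [29.98 39.27  4.8   2.32 58.05 21.55  2.46]
51 [31.98 52.75 21.64  2.25]
T3 jaw 17.36697099875725 [ 9.91475565 25.82772782] 111
44 [44.53 39.84 18.13  1.84 39.29 22.04  1.63]
46 [33.4  43.75 17.67  1.96 61.23 22.    1.94]
51 [35.6  55.4  21.48  2.35]
```

The jaw moved 12.6 mm by depth and 12.7 mm by picture, with 4.3 mm left on average. I'll do another stroke of about 20 mm, then look again.

```bash
python3 -c "
from h import *
go(0,-75,147)"
```

```text
t 8.35 tcp S [   1.51 -202.7 ] 170.02 F [0.2  0.61 0.34] w 0.0
dp [127.61  -1.57  23.52] rot [ 0.34 -0.23  0.04]
```

Emit:
move_arm(
  dp=[
    [45, -1.5, 0],
    [90, -1.5, 0],
    [127, -1.5, 5],
    [127.6, -1.5, 15],
    [127.6, -1.5, 23.5],
    [127.6, -1.5, 26.5],
    [127.6, -1.5, 28.5],
    [127.6, -1.5, 30],
    [127.6, -1.5, 31.5],
    [127.6, -1.5, 31.5],
  ],
  delta_rot=[
    [0, 0, 0],
    [0, 0, 0],
    [0, 0, 0],
    [0, 0, 0],
    [0, 0, 0],
    [0, 0, 0],
    [0, 0, 0],
    [0, 0, 0],
    [0, 0, 0],
    [0, 0, 0],
  ],
  jaw=[1, 1, 1, 1, 1, 1, 1, 1, 1, 1],
)

```text
time_s: 9.35
eef_pos: [0.5177, 0.0959, 0.1407]
orientation: [0.001, 0.874, 0.486, 0.002]
ft_force: [-6.9, 0.2, 10.2]
gripper_width: 0.0
```

```bash
python3 -c "
from h import *
go(0,-55,138.5)"
```

```text
t 9.35 tcp S [ -0.47 -76.02] 140.7 F [-6.89  0.17 10.24] w 0.0
dp [21.01  0.44  2.26] rot [ 0.2  -0.16 -0.04]
```

Emit:
move_arm(
  dp=[
    [3, 0.4, 2.6],
    [6, 0.4, 2.6],
    [9, 0.4, 2.6],
    [12, 0.4, 2.6],
    [15, 0.4, 2.6],
    [18, 0.4, 2.6],
    [21, 0.4, 2.6],
    [21, 0.4, 2.6],
  ],
  delta_rot=[
    [0, 0, 0],
    [0, 0, 0],
    [0, 0, 0],
    [0, 0, 0],
    [0, 0, 0],
    [0, 0, 0],
    [0, 0, 0],
    [0, 0, 0],
  ],
  jaw=[1, 1, 1, 1, 1, 1, 1, 1],
)

```text
time_s: 10.15
eef_pos: [0.5292, 0.1137, 0.1404]
orientation: [0.0, 0.874, 0.485, 0.003]
ft_force: [-3.9, 1.2, 9.7]
gripper_width: -0.002
```

Emit:
move_arm(
  dp=[
    [0, 0, -8],
    [0, 0, -15],
    [-30, 0, -30],
    [-80, 0, -30],
    [-130, 0, -30],
    [-150, 0, -30],
    [-150, 0, -30],
  ],
  delta_rot=[
    [0, 0, 0],
    [0, 0, 0],
    [0, 0, 0],
    [0, 0, 0],
    [0, 0, 0],
    [0, 0, 0],
    [0, 0, 0],
  ],
  jaw=[1, 1, 1, 1, 1, 1, 1],
)

```text
time_s: 10.85
eef_pos: [0.4483, -0.0159, 0.17]
orientation: [0.0, 0.875, 0.484, 0.002]
ft_force: [0.4, -0.1, 0.9]
gripper_width: 0.001
```

```bash
python3 - <<'E'
from h import *
go(0,-75,147);look(4)
d=np.load('pics/T4d.npy');Pc=cloud('top',d);X=S(Pc);zz=Pc[...,2]*1000-1.3
j2=(abs(X[...,0])<36)&(zz>104)&(zz<111)&(X[...,1]>-15)&(X[...,1]<40)&(abs(X[...,0])>22);h2=X[j2][:,1];print('jaw',h2.mean(),np.percentile(h2,[1,99]),len(h2))
E
```

```text
t 10.85 tcp S [  -0.69 -207.59] 169.97 F [ 0.42 -0.09  0.92] w 0.001
dp [132.5   -0.27  23.45] rot [ 0.18 -0.2  -0.39]
jaw y mean/p2/p98 21.53 [13.93 29.55] 295
profile y0=-40 step1 top/side at x 45..48
[35 35 37 37 38 41 42 41 40 40 40 39 38 38 39 40 39 39 39 40 40 41 40 38
 38 39 40 42 47 57 69 78 79 72 58 42 32 27 28 31 34 34 34 37 40]
[41 41 44 48 49 51 53 55 56 57 59 57 54 51 49 48 46 47 50 53 54 53 52 50
 47 46 50 59 71 84 94 98 95 89 82 76 70 63 58 54 52 51 51 51 50]
jaw 20.96364074952159 [-1.42436079 29.66178704] 110
```

View pics/R4.png

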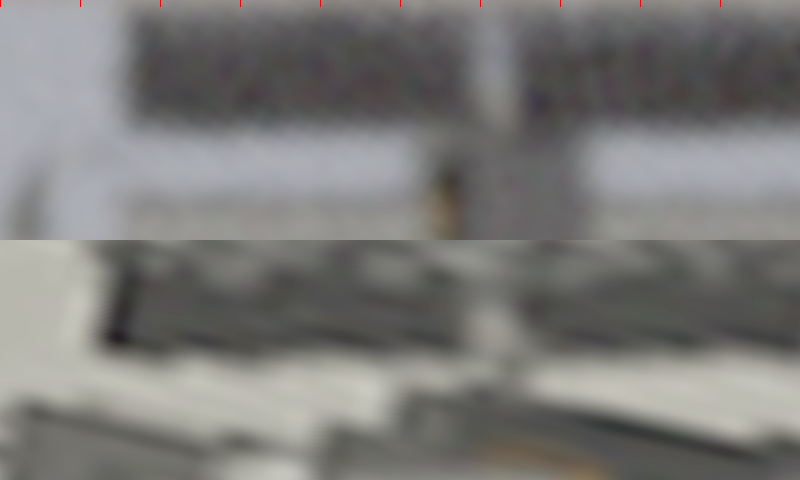

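Pointer and line now merge into one band at px ~494 (y≈21.8). The jaw advanced 4.0 mm by depth. Next, a check of the bottle and the bystanders.

```bash
python3 - <<'E'
from h import *
for n in('top0d','T3d','T4d'):
    d=np.load(f'pics/{n}.npy');Pc=cloud('top',d);X=S(Pc);zz=Pc[...,2]*1000-1.3
    b=(abs(X[...,0])<20)&(X[...,1]>35)&(X[...,1]<75)&(zz>150)&(zz<170);print(n,'cap',X[b].mean(0).round(2),np.median(zz[b]),b.sum())
    pd=(abs(X[...,0])<18)&(X[...,1]>5)&(X[...,1]<48)&(zz>100)&(zz<107);print(' pad',np.percentile(X[pd][:,1],[2,50,98]).round(1))
    for k,(u,v),zr in(('box',(190,165),(70,95)),('spare',(349,242),(70,95)),('buffer',(303,157),(18,35))):
        m=np.zeros(d.shape,bool);m[v-25:v+25,u-28:u+28]=1
        if k=='box': m[:,212:]=0
        m&=(zz>zr[0])&(zz<zr[1])
        if k=='spare': m&=(abs(Pc[...,1])<.03)
        print(' ',k,X[m].mean(0).round(1),m.sum())
a=cv2.imread('pics/T4.png');crop(a,200,140,360,260,5,'pics/t4c.png',1.8)
a=cv2.imread('pics/S4.png');crop(a,260,130,390,240,6,'pics/s4c.png',1.8)
E
```

```text
top0d cap [-0.53 49.86] 159.4278408849849 70
 pad [ 5.4 16.1 40.5]
  box [-24.1 182. ] 1297
  spare [   9.2 -188.3] 60
  buffer [125.6  -4.2] 531
T3d cap [-0.5  54.18] 159.0345461741002 70
 pad [ 9.8 20.5 45.1]
  box [-24.2 182. ] 1297
  spare [nan nan] 0
  buffer [125.5  -4.1] 530
T4d cap [-0.35 54.33] 159.2588111452205 70
 pad [13.7 26.1 44.8]
  box [-24.2 181.8] 1303
  spare [nan nan] 0
  buffer [125.6  -4.2] 530<stdin>:11: RuntimeWarning: Mean of empty slice.
  ret = um.true_divide(
```

View pics/t4c.png

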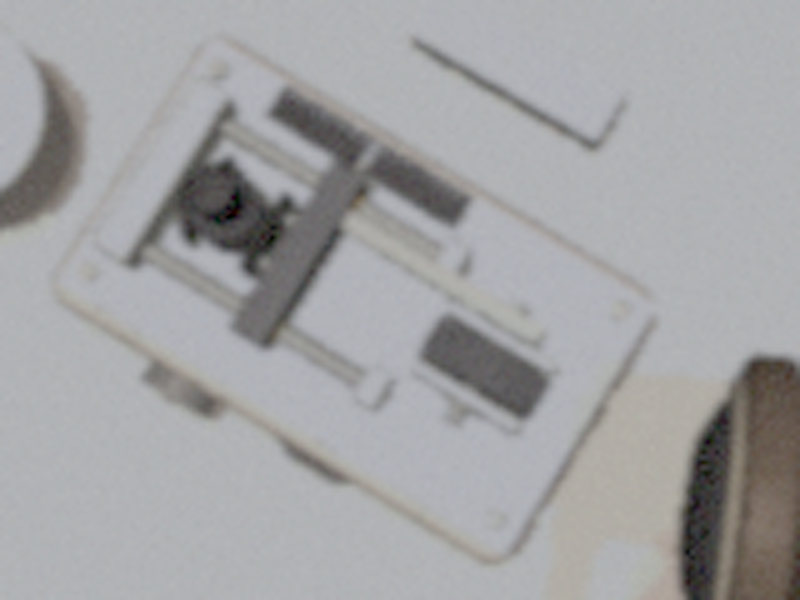

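View pics/s4c.png

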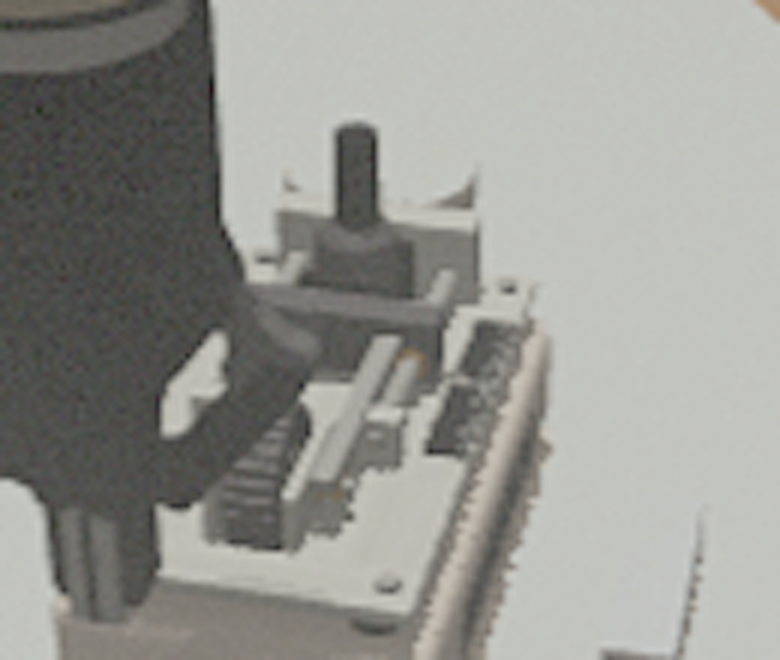

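Pointer and line are collinear (top crop (368,160)), the bottle's upright against the V, and the arm is well clear. Signing off.

```bash
python3 -c "
from bench import robot
print(robot.sign_off(), robot.get_state()['time_s'])"
```

```text
the job is handed in; nothing more can be done
the job is handed in; nothing more can be done
```

The clamp is closed on the bottle with the pointer on the gauge line, and I handed the job in at about 11 s. No verdict was reported.

I closed it with four fingertip strokes on top of the wheel, about 89 mm in all. Each stroke was pressed at about 5–12 N, and I checked the cameras after all but one repositioning.

**Pointer:** it merges with the gauge line in the top picture, and the numbers put it 0–0.7 mm short. Travel was about 16.6 mm by depth and about 16.5 mm expected from the strokes.

**Bottle:** it stands upright at y ≈ 54.3 mm, where its seat is 55 mm. I did not measure the pad force directly. From the pad's stated stiffness and about 4 mm of compression, I expect roughly 4 N.

**Bystanders:** the gift box and buffer block are unmoved, to within 0.2 mm. The arm hid the spare bottle in the last picture, so I could not re-measure it. The fingers only passed about 60 mm above it.

**Tray offset:** the tray's centre did not match the given shaker frame, sitting about 4 mm towards −y. I located everything from the wheel, V jaw and gauge line instead.

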